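# Relight the throttle station and refit its knob

### The job

The model railway's throttle station has lost its knob: first hang the work lamp by its handle on the hook stand so that it lights the panel, and let go of it. Then pick up the pointer knob, turn it so that its D-shaped bore matches the flat on the station's shaft, push it fully home, and press it down against the shaft's spring as far as it goes to reset the throttle. Finish while still holding the knob pressed in (do not let go of it), with the lamp hanging still and none of the wagons or other things on the table disturbed.

Things in the scene. Friction and masses are not known exactly. Their poses are not given: they have to be found in the camera images.
- lamp: the work lamp: a box lantern 56 (x) x 84 (y) x 78 mm high, 0.3 kg, standing upright; on top a rigid carrying handle in its own y-z plane: a straight grip bar on two uprights, top 152 mm above the underside. Under the bar is a window 62 wide (y) x 48 mm high (78 to 126 mm above the underside). Origin: centre of underside, z up. Same both ways round (half turn)
- lamp_handle (a point): middle of the underside of the lamp's grip bar, 126 mm above the lamp's underside; axes as the lamp's. The bar is 82 long (y), 12 thick (x), 26 mm tall (126 to 152): pinch it from above across the 12 mm by its upper 20 mm, so that the fingertips stay above its underside
- hook_stand: fixed steel hook stand. Base plate 150 x 120 x 12 mm; post 16 mm dia up from the origin, 213 mm high, z up. From the post's top a 10 mm dia arm runs level along the stand's own -x, centreline 205 mm above the table; 105 mm from the post its end turns up: the tip is 123 mm from the post, its top 228 mm above the table
- hook_seat (a point): on top of the level hook arm, 70 mm from the post's axis, 210 mm above the table: where the lamp's grip bar should rest, crossing the arm square. Axes as the stand's: the arm's free end is towards -x, so the lamp's window is passed over the free end moving along +x, then lowered
- knob: the loose black pointer knob, 60 g, standing on its open underside. Skirt 44 mm dia, 22 high; on it a grip bar 12 thick (y), 20 tall (22 to 42 above the underside), from x = -21 mm to a narrowing pointer end at x = +33. D-shaped bore in the underside, 16 deep, 16 dia, its flat 5 mm from the axis on the pointer side. Origin: centre of underside; z up, x to the pointer
- shaft_tip (a point): centre of the top of the station's upright D-shaft, moving with it: 14 mm dia, flat 4 mm from the axis on the +x side, tip chamfered; 81 mm above the table when not pressed. z up, x out of the flat. The knob goes on with its x along this x (1 mm clearance all round, 0.15 rad either way); fully on, the knob's origin is 16 mm below this point
- shaft (a joint): how far the shaft is pressed in, m: 0 = out, 0.005 = fully in at its stop. A spring resists: about 2 N to start, 9 N fully in; it comes out again when let go
- station: the fixed throttle station: grey console 160 (x) x 180 (y) x 55 mm high, flat top, origin under its centre. The shaft is 20 mm from the centre towards -x and stands 26 mm out of the top, in a black dial disc 68 mm across with a small raised index on the side of the shaft's flat; disc and shaft can turn, stiffly (0.04 N m). Meter and toggles up to 15 mm high along the +x side
- tank_wagon: bystander, to be left alone: model tank wagon, round steel tank, 145 x 30 x 53 mm, origin under its centre
- box_wagon: bystander, to be left alone: model box wagon, 145 x 33 x 54 mm, origin under its centre
- open_wagon: bystander, to be left alone: model open wagon, 145 x 31 x 42 mm, origin under its centre
- glue_jar: bystander, to be left alone: small closed jar, 44 mm across, 65 mm high, origin under its centre
- depot: bystander, to be left alone: small model building, 66 x 106 x 70 mm, origin under its centre
- screwdriver: bystander, to be left alone: screwdriver lying flat, 170 mm long along its x
- mug: bystander, to be left alone: white mug, 76 mm across, 85 mm high, origin under its centre
Things that resemble listed ones, but are neither listed nor needed, are in the scene too. Of the things like the lamp, leave any that is red or yellow; of the rest the smaller one is meant.

How it is judged (in metres and radians):
On the way, in this order (a step that is already met when the one before it is completed fails the run):
1. the lamp hangs by its handle on the hook, let go (contact force between lamp and hook_stand above 1 N and horizontal distance between lamp_handle and hook_seat below 0.032 m and height (world z) of lamp_handle above 0.195 m and angle between lamp's own z axis and vertical below 0.3 rad and angle between the x axis of lamp and the x axis of hook_stand, either way round below 0.5 rad and contact force between the fingers and lamp below 0.05 N and linear speed of lamp below 0.08 m/s), for 0.3 s.
2. the knob is on the shaft, flat to flat, fully home (z of knob in the frame of shaft_tip below -0.0135 m and horizontal distance between knob and shaft_tip below 0.004 m and angle between the x axis of knob and the x axis of shaft_tip, either way round below 0.25 rad and angle between knob's own z axis and vertical below 0.15 rad), for 0.1 s.
At the end, for the whole second after the job is handed in: Lamp hangs free and still on the hook by its handle (32 mm of the seat, upright 0.3 rad, square 0.5 rad, fingers off); knob on the shaft flat to flat (4 mm, 0.25 rad, 13.5 of 16 mm deep, upright 0.15 rad), the fingers keeping the shaft pressed 3.5 mm or more of 5 (all of step 1 and all of step 2 and value of joint shaft above 0.0035 m and contact force between the fingers and knob above 1.5 N); the arm keeps its last pose, push and grip.
It fails at once if a bystander is moved by more than 30 mm (distance of any of tank_wagon, box_wagon, open_wagon, glue_jar, depot, screwdriver, mug from where it was at the start of the episode above 0.03 m).
It fails at once if the lamp is tipped over (angle between lamp's own z axis and vertical above 0.8 rad).
It also fails if it takes over 54 s, if anything falls off the work surface, if the arm or the gripper's body presses on something with over 40 N, if the wrist force passes 120 N, or if a joint passes its speed limit or range.

### The arm

A 6-joint arm with a two-finger parallel gripper is mounted at the origin on the work surface. World frame = base frame: x ahead of the robot, y to its left, z up, the work surface at z = 0. Lengths are in mm, angles in rad, forces in N, time in s.
With the tool pointing down it reaches from about 325 to 875 mm from the base axis. Payload 4.4 kg.
Tool frame: the origin (TCP) lies on the centre line of the jaws, within the pads' length; the fingertips stand ahead of it and the grasp point (between the pads) lies 6 mm ahead of it (ctrl.tcp_to_tips is the z of the fingertips in the tool frame, in mm); z points along the fingers, y is the line along which they close (so a half turn about z gives the same grasp; the last joint's range is limited). The gripper opens to 85 mm and grips with 20 to 120 N. Pads are 22 mm wide; open, the fingers measure 114 mm over their backs; the gripper's body (76 mm by 85 mm) begins 54 mm behind the grasp point. The pads swing forward as they close: fully open they stand 13 mm farther back than shut.
Start: joints at [1.071, 0.207, 1.542, -0, 1.393, -0.15], TCP at [197.068, 540.178, 256.282] pointing down, gripper open.
Joint ranges: [-2.73, 2.73], [-0.86, 2.22], [0.23, 2.46], [-1.11, 4.25], [0.08, 2.63], [-2.82, 2.82]. Speed limits (rad/s): [2.79, 2.79, 3.14, 3.14, 3.14, 3.14].

### API

Orientations are given as a 3x3 rotation matrix whose columns are the frame's x, y, z axes.
In Python, from plant import ctrl, sensors, optics gives the robot as it stands. Calls block until the motion is done:
- ctrl.move_ptp(position, orientation): joint-space move of the TCP to a pose.
- ctrl.move_l(position, rot=None, vel=150, threshold=None): straight line of the TCP; rot=None keeps the orientation; vel is the mean speed in mm/s. With threshold (N) it stops when the force on the tool has changed by that much, and returns True; else False.
- ctrl.set_joints(angles): joint-space move.
- ctrl.gripper_to(opening, force=None): finger opening in mm; force is the grip in N (None keeps the last); returns when the fingers have stopped.
- ctrl.hold(seconds).
- ctrl.solve_ik(position, orientation): joint angles nearest the present ones, or None.
- sensors.read_state(): the state.
- optics.grab_frame(name): name is "scene" or "top"; returns (picture, depth): 400x640x3 uint8, red, green, blue; 400x640 float32, mm along the optical axis (not along the pixel's ray), 0 where there is no reading.
- optics.camera_params(name): a dict with "mtx" (3x3 intrinsics, pixels), "R" (3x3) and "t" (3): a world point X has camera coordinates R X + t. Camera axes: x right, y down, z forward; pixel columns grow to the right and rows downward; lengths in mm; the calibration is good to about 2 mm. A picture is of the moment at which its call begins. camera_params takes no time and is no camera call.
A pose or a line that the arm cannot do raises ctrl.MotionError and nothing moves.
- ctrl.finish_job(): hands the job in; it is judged then, once.
The state is a dict: "t": time; "q": joint angles; "qvel": joint speeds; "tau": joint torques, N m; "eef_pos": TCP position; "eef_rot": TCP orientation; "force": force on the tool from outside, world axes, zero at the start; "wrist_torque": the same for the moment, N m; "grip_width": finger opening in mm; "grasp_force": force on a finger pad.
Only numpy, scipy, OpenCV 4.12 (cv2) and the standard library are available. Lean on these libraries where they do the work, as an engineer would, in place of code of your own. Each camera call takes 0.05 s, during which the arm holds its last target. There are 200 camera calls.

## Working session

There is one attempt and no reset: what is moved stays moved. The work goes in short steps, each a Python script; the robot and the scene stay as the last script left them, time stands still between calls to the robot, and variables do not carry over. Pictures are saved under pics/ and viewed, at most 10 in all, crops included, and the job is handed in when it is done.

```bash
mkdir -p pics; ls; python3 - <<'E'
from plant import ctrl,sensors,optics
import cv2,numpy as np
for n in("scene","top"):
    p,d=optics.grab_frame(n); np.savez(f"{n}0.npz",p=p,d=d)
    cv2.imwrite(f"pics/{n}0.png",p[:,:,::-1])
    c=optics.camera_params(n);np.savez(f"{n}0c.npz",**c);print(n,np.round(c["mtx"],1).tolist(),np.round(c["R"],3).tolist(),np.round(c["t"],1))
print(ctrl.tcp_to_tips,sensors.read_state()["t"])
E
```

```text
pics
scene [[403.3, 0.0, 318.5], [0.0, 403.3, 200.1], [0.0, 0.0, 1.0]] [[0.242, 0.97, 0.001], [0.718, -0.178, -0.673], [-0.653, 0.164, -0.739]] [-146.9 -283.7 1579.9]
top [[461.8, 0.0, 313.1], [0.0, 461.8, 194.9], [0.0, 0.0, 1.0]] [[-0.022, -1.0, -0.009], [-0.98, 0.023, -0.196], [0.196, 0.005, -0.981]] [  45.   576.6 1541.1]
25.0 0.1
```

View pics/scene0.png

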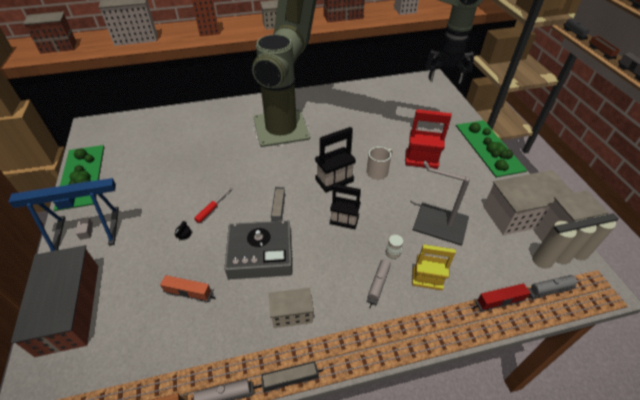

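View pics/top0.png

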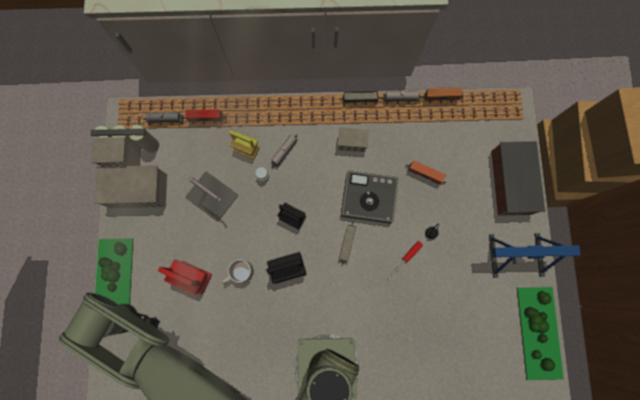

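Top picture: candidates for the lamp are black small (291,215), black large (286,268), red (187,277) and yellow (243,143). Red and yellow are excluded, so the smaller black one at (291,215), scene (345,207), is meant. The stand is at (211,195), station (369,197), knob (431,232). I'll confirm in enlarged crops.

```bash
cat > h.py <<'E'
import numpy as np,cv2
def tiles(n,p,cs,out,w=80,h=60,s=5):
    ts=[]
    for (u,v) in cs:
        t=cv2.resize(p[v-h//2:v+h//2,u-w//2:u+w//2,::-1],None,fx=s,fy=s,interpolation=cv2.INTER_CUBIC)
        t=cv2.convertScaleAbs(t,alpha=1.6,beta=15)
        for i in range(0,w,10):
            cv2.line(t,(i*s,0),(i*s,6),(0,255,255),1); cv2.putText(t,str(u-w//2+i),(i*s+1,16),0,.35,(0,255,255),1)
        for i in range(10,h,10):
            cv2.line(t,(0,i*s),(6,i*s),(0,255,255),1); cv2.putText(t,str(v-h//2+i),(8,i*s+4),0,.35,(0,255,255),1)
        ts.append(t)
    cv2.imwrite(out,np.vstack([np.hstack(ts[:2]),np.hstack(ts[2:])]))
class Cam:
    def __init__(s,n):
        c=np.load(n+"0c.npz");s.K,s.R,s.t=c["mtx"],c["R"],c["t"]
    def ray(s,uv):
        r=np.linalg.inv(s.K)@np.array([*uv,1.]);return -s.R.T@s.t,s.R.T@r
    def atz(s,uv,z):
        o,r=s.ray(uv);return o+r*(z-o[2])/r[2]
    def proj(s,X):
        c=s.K@(s.R@np.array(X,float)+s.t);return c[:2]/c[2]
    def dep(s,uv,d):
        r=np.linalg.inv(s.K)@np.array([*uv,1.]);return s.R.T@(r*d-s.t)
def tri(a,ua,b,ub):
    o1,r1=a.ray(ua);o2,r2=b.ray(ub)
    k=np.linalg.lstsq(np.c_[r1,-r2],o2-o1,rcond=None)[0]
    p,q=o1+r1*k[0],o2+r2*k[1];return (p+q)/2,np.linalg.norm(p-q)
T,S=Cam("top"),Cam("scene")
E
python3 - <<'E'
from h import *
tiles("top",np.load("top0.npz")["p"],[(291,218),(211,195),(369,197),(431,232)],"pics/tt.png")
tiles("scene",np.load("scene0.npz")["p"],[(345,207),(441,200),(259,240),(184,230)],"pics/st.png")
E
```

```text
(no output)
```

View pics/tt.png

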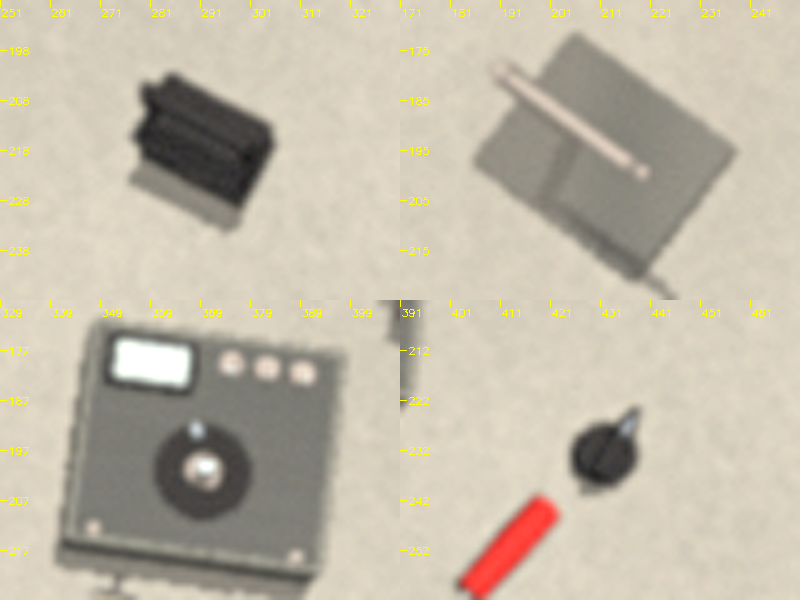

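View pics/st.png

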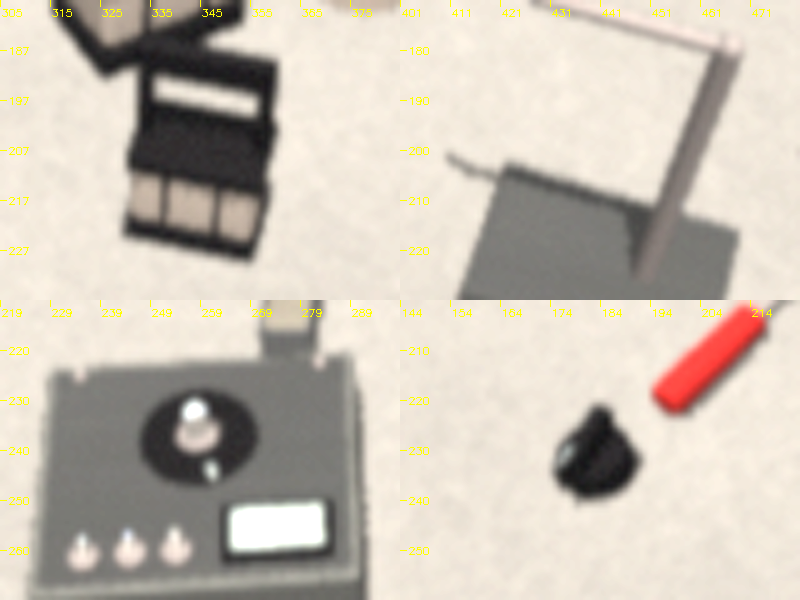

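Crops confirm: the small black lantern (top 291,215) stands clear and upright, window visible in scene at (335–357,192–200); hook arm in top from (191,179) to (219,199); index of the dial at top (368,192.5), shaft tip ~(369.5,201), knob centre ~(431.5,231.5), pointer to (438,222).

```bash
python3 - <<'E'
from h import *
np.set_printoptions(precision=1,suppress=True)
print("lamp front bottom z0",S.atz((330,223.4),0),S.atz((355.4,229),0), "handle top",S.atz((333,188),152),S.atz((360.4,189.4),152))
for n,a in (("A",(191,179)),("B",(219,199.4))):
    print("arm top",n,T.atz(a,210),"scene ends",)
print("scene arm end post",S.atz((467,179),210),"tip",S.atz((424.5,166.5),228),"post base",S.atz((449.5,224.5),12))
print("post tri",tri(T,(219,199.4),S,(467,179)),"tip tri",tri(T,(191,179),S,(424.5,166.5)))
print("shaft tri",tri(T,(369.7,201.2),S,(257.8,241.0-0)), T.atz((369.7,201.2),81),S.atz((257.7,241),81))
print("disc",T.atz((369.2,202.2),57),S.atz((258.5,245.5),57), "index",T.atz((368.2,194),58),S.atz((261,253),58))
print("knob",T.atz((431.5,231.4),30),"ptr",T.atz((438.3,222),35))
# depth clouds
def cloud(n,C,c,r):
    f=np.load(n+"0.npz");d=f["d"];v,u=np.mgrid[c[1]-r[1]:c[1]+r[1],c[0]-r[0]:c[0]+r[0]]
    u,v=u.ravel(),v.ravel();z=d[v,u];k=z>0
    P=(np.linalg.inv(C.K)@np.c_[u,v,np.ones(len(u))].T)*z; return ((P.T-C.t)@C.R)[k],f["p"][v,u][k]
for nm,ct,cs,rt,rs,lo,hi in (("lamp",(291,213),(347,203),(17,22),(17,27),138,175),("biglamp",(286,265),(336,155),(22,22),(22,35),175,300),("arm",(205,190),(445,173),(22,20),(24,14),195,240),("knob",(431,229),(184,228),(14,14),(14,14),34,60),("skirt",(431,229),(184,228),(14,14),(14,14),10,60),("shaft",(369,201),(258,240),(6,6),(6,8),74,100)):
    for n,C,c,r in (("top",T,ct,rt),("scene",S,cs,rs)):
        P,_=cloud(n,C,c,r);Q=P[(P[:,2]>lo)&(P[:,2]<hi)]
        if len(Q)<4: print(nm,n,len(Q),"maxz",P[:,2].max());continue
        m=np.median(Q,0);m2=(Q.max(0)+Q.min(0))/2;e=np.linalg.svd(Q[:,:2]-Q[:,:2].mean(0))[2][0];pr=(Q[:,:2]-Q[:,:2].mean(0))@e
        print(nm,n,len(Q),"mean",Q.mean(0),"max",Q.max(0),"min",Q.min(0),"dir %.3f len %.1f"%(np.arctan2(e[1],e[0]),np.ptp(pr)))
E
```

```text
lamp front bottom z0 [511.6  60.8   0. ] [551.8 130.9   0. ] handle top [506.7  67.4 152. ] [530.8 141.4 152. ]
arm top A [606.9 415.  210. ] scene ends
arm top B [539.4 325.4 210. ] scene ends
scene arm end post [614.9 411.7 210. ] tip [558.5 309.1 228. ] post base [613.3 413.   12. ]
post tri (array([572.8, 382. , 174.1]), np.float64(107.19861316704129)) tip tri (array([578.9, 352. , 251. ]), np.float64(103.74634183755849))
shaft tri (array([ 554. , -166. ,   37.7]), np.float64(2.0992579868681)) [ 546.2 -159.8   81. ] [ 586.7 -167.3   81. ]
disc [ 547.1 -160.7   57. ] [ 584.5 -167.3   57. ] index [ 575.8 -158.5   58. ] [ 612.1 -164.3   58. ]
knob [ 444.4 -374.4   30. ] ptr [ 475.9 -399.    35. ]
lamp top 98 mean [508.3 106.9 150.5] max [531.2 142.8 158.6] min [487.6  72.  138.4] dir -2.081 len 80.4
lamp scene 165 mean [515.  104.5 147.3] max [537.2 141.4 154.3] min [489.   69.8 138. ] dir 1.055 len 80.9
biglamp top 216 mean [330.6 123.6 205.9] max [352.3 179.8 217.2] min [309.9  69.6 180.6] dir -1.312 len 112.1
biglamp scene 362 mean [340.  121.3 195.8] max [358.  178.8 210.7] min 
[... 246 characters left out ...]
 129.2
knob top 51 mean [ 447.2 -381.5   41.3] max [ 471.4 -365.2   50.9] min [ 424.2 -396.5   34.5] dir 2.579 len 52.4
knob scene 71 mean [ 453.  -384.1   39.8] max [ 474.4 -366.3   44. ] min [ 427.7 -399.9   34.3] dir -0.557 len 53.0
skirt top 161 mean [ 443.1 -375.9   27.7] max [ 475.2 -324.8   50.9] min [ 408.9 -417.8   10.2] dir 2.253 len 113.2
skirt scene 219 mean [ 450.7 -376.    27.5] max [ 475.8 -334.7   44. ] min [ 399.3 -402.1   10.1] dir -0.704 len 97.7
shaft top 12 mean [ 551.8 -162.1   79.1] max [ 557.8 -154.8   88.1] min [ 546.1 -168.6   75.6] dir -1.231 len 14.0
shaft scene 15 mean [ 557.  -164.7   78.4] max [ 562.4 -159.2   80.9] min [ 552.4 -170.6   74.4] dir 1.225 len 11.9
```

Lamp pose from both depth views: centre ≈(511.5,106), bar along 1.057 rad, top ≈152. The big black lamp is 112 mm wide and ~210 high, so the small one (~82 mm bar) is right. Hook: post ≈(612,412), arm yaw 0.916. Next, grip and check IK.

```bash
cat >> h.py <<'E'
def down(a):
    c,s=np.cos(a),np.sin(a);return np.array([[c,s,0],[s,-c,0],[0,0,-1.]])
u=np.array([np.cos(.916),np.sin(.916),0]); post=np.array([612,412.3,0]); seat=post-70*u
LG=np.array([511.5,105.8,0])
E
python3 - <<'E'
from h import *
from plant import ctrl,sensors,optics
np.set_printoptions(precision=2,suppress=True)
for a in (1.057,-2.085): print("grasp",a,ctrl.solve_ik(LG+[0,0,158],down(a)))
for a in (2.487,-.656): print("hang",a,ctrl.solve_ik(seat-95*u+[0,0,270],down(a)),ctrl.solve_ik(seat+[0,0,241],down(a)))
E
```

```text
grasp 1.057 [ 0.04  0.2   1.77 -0.    1.17  0.55]
grasp -2.085 [ 0.04  0.2   1.77 -0.    1.17 -2.59]
hang 2.487 [ 0.35  0.21  1.5  -0.    1.42 -0.56] [ 0.43  0.42  1.3  -0.    1.42 -0.49]
hang -0.656 [ 0.35  0.21  1.5  -0.    1.42  2.58] [ 0.43  0.42  1.3  -0.    1.42  2.66]
```

```bash
python3 - <<'E'
from h import *
from plant import ctrl,sensors,optics
np.set_printoptions(precision=2,suppress=True)
ctrl.gripper_to(60,40)
ctrl.move_ptp(LG+[0,0,270],down(1.057))
print(ctrl.move_l(LG+[0,0,158.5],vel=120,threshold=15))
ctrl.gripper_to(0,50)
s=sensors.read_state();print(s["t"],s["eef_pos"],s["grip_width"],s["grasp_force"],s["force"])
ctrl.move_l(LG+[0,0,162.5],vel=60)
ctrl.move_l(LG+[0,0,275],vel=150)
s=sensors.read_state();print(s["t"],s["eef_pos"],s["grip_width"],s["grasp_force"],s["force"])
p,d=optics.grab_frame("scene");cv2.imwrite("pics/s1.png",cv2.resize(p[80:260,220:500,::-1],None,fx=2.5,fy=2.5))
E
```

```text
False
3.9917 [511.6  105.91 158.89] 10.643356985030332 49.803489446640015 [-0.68  0.57  2.4 ]
5.1417 [510.64 105.74 273.67] 11.027564317190947 49.031508564949036 [ 1.17 -0.5  -3.42]
```

View pics/s1.png

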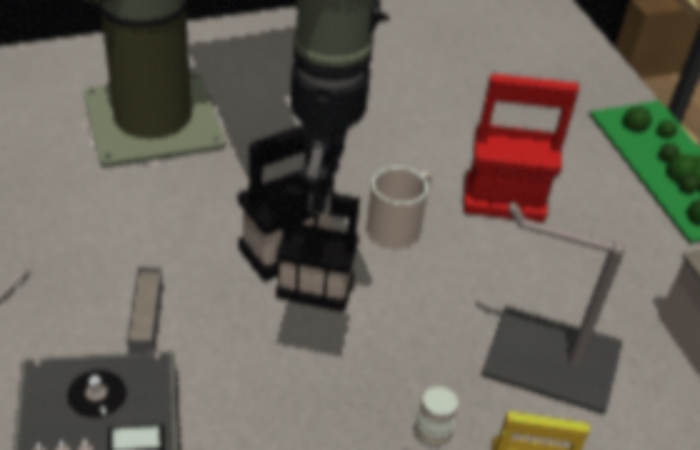

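Lamp held upright and clear of the table (crop ~(320,260)); now over the hook.

```bash
python3 - <<'E'
from h import *
from plant import ctrl,sensors,optics
np.set_printoptions(precision=2,suppress=True)
R=down(2.487)
ctrl.move_ptp(seat-95*u+[0,0,275],R)
ctrl.move_l(seat-95*u+[0,0,272],vel=60)
print(sensors.read_state()["eef_pos"])
print(ctrl.move_l(seat+[0,0,272],vel=90,threshold=12))
s=sensors.read_state();print(s["t"],s["eef_pos"],s["force"],s["grip_width"])
p,d=optics.grab_frame("scene");cv2.imwrite("pics/s2.png",cv2.resize(p[120:260,360:520,::-1],None,fx=4,fy=4))
E
```

```text
[511.51 280.55 271.56]
False
7.6833 [569.15 356.42 271.94] [ 0.18 -1.23 -3.2 ] 10.914558454370198
```

View pics/s2.png

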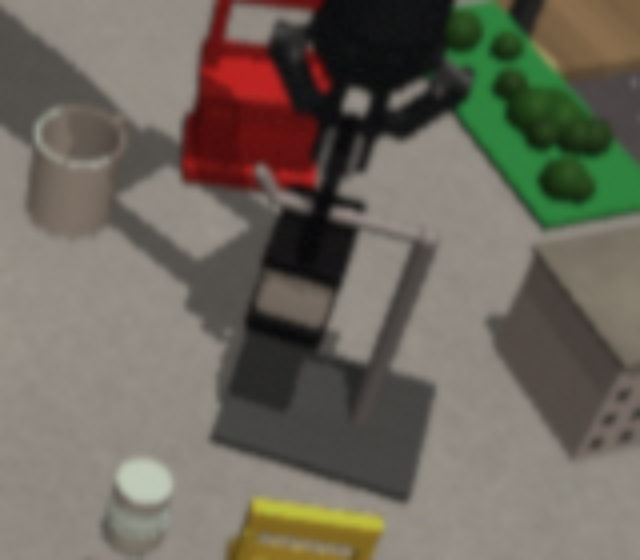

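Lamp is threaded: hook tip sticks out at crop (265,178), bar at (325,205), post at (430,235). Lower until contact, release.

```bash
python3 - <<'E'
from h import *
from plant import ctrl,sensors,optics
np.set_printoptions(precision=2,suppress=True)
ctrl.move_l(seat+[0,0,250],vel=60,threshold=12)
c=ctrl.move_l(seat+[0,0,240],vel=15,threshold=2)
s=sensors.read_state();print(c,s["t"],s["eef_pos"],s["force"],s["grip_width"])
ctrl.gripper_to(20)
s=sensors.read_state();print(s["eef_pos"],s["force"],s["grip_width"])
ctrl.move_l(s["eef_pos"]+[0,0,70],vel=90,threshold=12)
ctrl.hold(.4)
for n in("scene","top"):
    p,d=optics.grab_frame(n);np.savez(n+"1.npz",p=p,d=d)
s=sensors.read_state();print(s["t"])
ctrl.gripper_to(50,60)
p=np.load("scene1.npz")["p"];cv2.imwrite("pics/s3.png",cv2.resize(p[120:260,360:520,::-1],None,fx=4,fy=4))
E
```

```text
True 8.775 [569.45 356.82 242.55] [-0.19  1.15  5.07] 10.70575322200882
[567.85 356.09 239.29] [ 0.17 -0.07  0.31] 19.939437391916268
10.4583
```

View pics/s3.png

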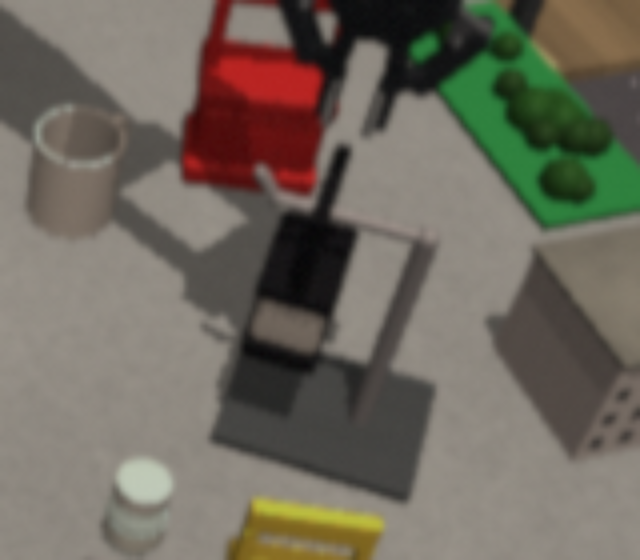

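Lamp hangs free, upright on the hook (crop bar at (330,185), gripper clear). Now refine shaft and knob.

```bash
python3 - <<'E'
from h import *
np.set_printoptions(precision=1,suppress=True)
f={"top":np.load("top1.npz"),"scene":np.load("scene1.npz")}
def blob(n,c,r,th):
    g=cv2.resize(cv2.cvtColor(f[n]["p"][c[1]-r:c[1]+r,c[0]-r:c[0]+r],cv2.COLOR_RGB2GRAY),None,fx=8,fy=8,interpolation=cv2.INTER_CUBIC)
    m=(g<th).astype(np.uint8);cs=cv2.findContours(m,cv2.RETR_EXTERNAL,cv2.CHAIN_APPROX_NONE)[0]
    k=min((x for x in cs if cv2.contourArea(x)>1500),key=lambda x:-cv2.pointPolygonTest(x,(8*r,8*r),True))
    (x,y),ax,an=cv2.fitEllipse(cv2.convexHull(k))
    return np.array([x,y])/8-.5+1/16+[c[0]-r,c[1]-r],np.array(ax)/8,g
for n,C,c in(("top",T,(369,201)),("scene",S,(258,237))):
    for th in (45,52,60):
        e,ax,g=blob(n,c,15,th);print(n,th,"disc",e,ax,C.atz(e,57))
print(tri(T,blob("top",(369,201),15,52)[0],S,blob("scene",(258,237),15,52)[0]))
print("shaft tri",tri(T,(369.8,200.6),S,(257.8,232)),T.atz((369.8,200.6),81),S.atz((257.8,232),81))
print("index",T.atz((368.4,193),59),S.atz((261.2,244),59))
# index centroid (bright small blob) 
for n,C,c in(("top",T,(368,193)),("scene",S,(261,244))):
    g=cv2.cvtColor(f[n]["p"],cv2.COLOR_RGB2GRAY).astype(float)[c[1]-4:c[1]+5,c[0]-4:c[0]+5];print(g.astype(int))
for n,C,c in(("top",T,(431,232)),("scene",S,(184,232))):
    g=cv2.cvtColor(f[n]["p"],cv2.COLOR_RGB2GRAY);print(n,g[c[1]-14:c[1]+12,c[0]-11:c[0]+12])
E
```

```text
top 45 disc [369. 201.] [18.3 18.8] [ 551.4 -160.3   57. ]
top 52 disc [369.  200.9] [19.  19.7] [ 551.5 -160.4   57. ]
top 60 disc [369.1 200.9] [20.  20.7] [ 551.6 -160.4   57. ]
scene 45 disc [258.3 237.1] [18.8 23.7] [ 555.1 -163.8   57. ]
scene 52 disc [258.2 237.1] [19.6 24.3] [ 555.2 -163.8   57. ]
scene 60 disc [258.2 237.1] [20.5 25.2] [ 555.1 -163.8   57. ]
(array([ 552.1, -162.4,   52.7]), np.float64(2.930779651737845))
shaft tri (array([ 549.6, -161.8,   73.2]), np.float64(1.3522937276551625)) [ 548.3 -160.2   81. ] [ 555.7 -162.5   81. ]
index [ 579.1 -159.2   59. ] [ 582.7 -159.2   59. ]
[[ 68  70  70  70  70  69  69  69  68]
 [ 71  71  69  71  72  68  68  69  68]
 [ 71  67  67  85  92  70  58  61  64]
 [ 61  54  64 101 118  85  50  44  51]
 [ 50  38  52  93 111  85  46  36  36]
 [ 36  34  40  63  78  62  40  33  34]
 [ 33  35  32  37  42  39  34  34  35]
 [ 36  35  34  33  37  42  41  34  32]
 [ 36  33  36  50  65  71  66  52  39]]
[[ 69  69  60  48  35  24  20  21  20]
 [ 31  33  31  41  39  27  22  20  18]
 [ 22  24  39  71  80  50  26  21  22]
 [ 22  23  49  99 122 
[... 4568 characters left out ...]
129 139 140 140 140]
 [139 133 109  73  56  35  14  10   9   9   8  12   6  12  30  57  91 124
  137 139 139 139 140]
 [140 138 130 110  99  71  38  21  18  19  24  29  37  49  71 100 121 137
  142 140 139 139 140]
 [141 141 138 134 128 107  73  57  52  55  61  68  81  98 113 130 138 142
  142 141 139 140 141]
 [141 140 140 140 139 127 101  99 100 101 106 109 119 130 138 141 141 142
  141 140 139 140 142]
 [139 140 140 141 142 135 124 129 132 133 133 134 136 141 142 143 141 141
  140 140 140 139 140]
 [140 139 140 142 142 141 138 140 142 142 140 139 141 141 142 142 139 139
  139 139 139 140 140]
 [139 139 142 143 143 142 143 143 144 141 140 140 140 140 141 140 139 139
  138 139 139 139 140]]
```

```bash
cat >> h.py <<'E'
from scipy.optimize import minimize
th=np.linspace(0,2*np.pi,40,endpoint=False)
def knobparts():
    sk=[np.c_[22*np.cos(th),22*np.sin(th),0*th+z] for z in (0,22)]
    bar=[np.array([[-21,-6,z],[-21,6,z],[22,6,z],[33,2,z],[33,-2,z],[22,-6,z]]) for z in (22,42)]
    return [np.vstack(sk),np.vstack(bar)]
def render(C,x,y,a,z,c,r,s=8):
    m=np.zeros((2*r*s,2*r*s),np.uint8);R=np.array([[np.cos(a),-np.sin(a),0],[np.sin(a),np.cos(a),0],[0,0,1]])
    for P in knobparts():
        W=P@R.T+[x,y,z];q=(C.K@(W@C.R.T+C.t).T).T;q=q[:,:2]/q[:,2:]
        q=(q-[c[0]-r,c[1]-r]+.5)*s
        cv2.fillConvexPoly(m,cv2.convexHull(np.round(q*16).astype(np.int32)),255,shift=4)
    return cv2.GaussianBlur(cv2.resize(m,(2*r,2*r),interpolation=cv2.INTER_AREA).astype(float)/255,(0,0),.8)
def fitknob(C,img,c,x0,r=16,z=0,bg=None,w=None):
    g=cv2.cvtColor(img,cv2.COLOR_RGB2GRAY)[c[1]-r:c[1]+r,c[0]-r:c[0]+r].astype(float)
    bg=bg or np.median(g); al=np.clip((bg-g)/(bg-25),0,1.0)
    col=img[c[1]-r:c[1]+r,c[0]-r:c[0]+r].astype(float);w=(col[:,:,0]-col[:,:,2]<40) if w is None else w
    f=lambda p:(w*(render(C,p[0],p[1],p[2],z,c,r)-al)**2).sum()
    o=minimize(f,x0,method="Nelder-Mead",options=dict(initial_simplex=np.array(x0)+np.array([[0,0,0],[5,0,0],[0,5,0],[0,0,.3]]),xatol=.02,fatol=1e-3))
    return o.x,o.fun
E
python3 - <<'E'
from h import *
np.set_printoptions(precision=3,suppress=True)
for n,C,c in(("top",T,(431,231)),("scene",S,(184,230))):
    p=np.load(n+"1.npz")["p"];print(n,fitknob(C,p,c,[445,-378,-.56]))
for C,d,i in((T,(369.,200.9),(367.9,192.5)),(S,(258.2,237.1),(260.9,244.1))):
    v=(C.atz(i,58.5)-C.atz(d,57));print(v,np.arctan2(v[1],v[0]))
E
```

```text
top (array([ 441.473, -376.995,   -0.56 ]), np.float64(4.818085037848073))
scene (array([ 445.103, -381.226,   -0.513]), np.float64(5.692837892942789))
[29.33   2.636  1.5  ] 0.08962970578053975
[27.334  3.812  1.5  ] 0.13857405300334044
```

```bash
cat >> h.py <<'E'
KN=np.array([443.3,-379.1,0]);SH=np.array([553.3,-162.1,0]);kyaw,fyaw=-.545,.115
E
python3 - <<'E'
from h import *
from plant import ctrl,sensors,optics
np.set_printoptions(precision=2,suppress=True)
best=None
for k in (0,np.pi):
    g=ctrl.solve_ik(KN+[0,0,50],down(kyaw+k));p=ctrl.solve_ik(SH+[0,0,150],down(fyaw+k));print(k,g,p)
    if g is not None and p is not None:
        m=max(abs(g[5]),abs(p[5]))
        if best is None or m<best[0]: best=(m,k)
k=best[1];print("k",k);open("k.txt","w").write(str(k))
ctrl.gripper_to(40,80)
ctrl.move_ptp(KN+[0,0,230],down(kyaw+k))
ctrl.move_l(KN+[0,0,80],vel=150)
print(ctrl.move_l(KN+[0,0,50],vel=60,threshold=8))
ctrl.gripper_to(0,80)
s=sensors.read_state();print(s["t"],s["eef_pos"],s["grip_width"],s["grasp_force"],s["force"])
ctrl.move_l(KN+[0,0,170],vel=120)
ctrl.move_ptp(SH+[0,0,150],down(fyaw+k))
ctrl.hold(.3)
s=sensors.read_state();print(s["t"],s["eef_pos"],s["grip_width"],s["force"])
for n in("scene","top"):
    p,d=optics.grab_frame(n);np.savez(n+"2.npz",p=p,d=d)
P=[np.load(n+"2.npz")["p"] for n in("scene","top")]
a,b=P[0][185:265,205:305,::-1],P[1][150:230,315:415,::-1]
cv2.imwrite("pics/k.png",cv2.convertScaleAbs(cv2.resize(np.hstack([a,b]),None,fx=4,fy=4,interpolation=2),alpha=1.6))
E
```

```text
0 [-0.86  0.47  1.67 -0.    1.    1.26] [-0.44  0.32  1.64 -0.    1.19  1.02]
3.141592653589793 [-0.86  0.47  1.67 -0.    1.   -1.88] [-0.44  0.32  1.64 -0.    1.19 -2.12]
k 0
False
15.9417 [ 443.75 -379.61   50.67] 9.730636310940882 79.82154607772827 [ 0.36 -0.22  1.85]
18.3583 [ 553.08 -163.35  150.15] 9.97074479538706 [-0.37 -0.2  -0.06]
```

View pics/k.png

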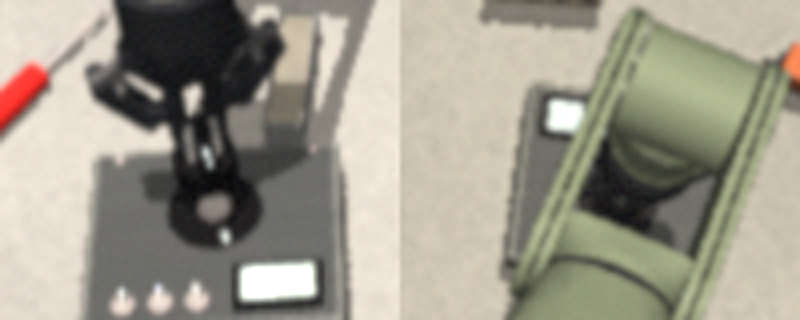

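Knob is held level over the dial (scene crop: pointer at (208,155), shaft tip (215,205), index (225,235)); the top view is blocked by the arm. Insert with force-guarded descent and a small spiral search.

```bash
cat > ins.py <<'E'
from h import *
from plant import ctrl,sensors,optics
np.set_printoptions(precision=2,suppress=True)
st=sensors.read_state
R=down(fyaw)
T0=np.array([443.75,-379.61])+[110,217]   # actual eef xy wanted
def go(xy,z):
    ctrl.move_l([*xy,z],R,vel=40);ctrl.hold(.1)
    c=np.array(xy)+(np.array(xy)-st()["eef_pos"][:2])
    ctrl.move_l([*c,z],R,vel=20);return c
offs=[(0,0)]+[(r*np.cos(t),r*np.sin(t)) for r,n in((1.3,6),(2.4,8)) for t in np.arange(n)*2*np.pi/n]
for o in offs:
    c=go(T0+o,136)
    e0=st()["eef_pos"]
    hit=ctrl.move_l([*c,118],R,vel=20,threshold=5)
    s=st();print(np.array(o),s["t"],e0,hit,s["eef_pos"],s["force"],s["wrist_torque"],flush=True)
    if s["eef_pos"][2]<124 or s["t"]>42: break
E
python3 ins.py
```

```text
[0 0] 20.3583 [ 553.78 -162.69  136.25] False [ 553.3  -162.55  117.79] [ 0.68 -0.08 -1.86] [-0.03  0.26 -0.  ]
```

```bash
python3 - <<'E'
from ins import st,ctrl,np,R
E
sed -i 's/^for o in offs:/if __name__=="__main__":\n  for o in offs:/; ' ins.py; python3 - <<'E'
from h import *
from plant import ctrl,sensors
np.set_printoptions(precision=2,suppress=True)
s=sensors.read_state();p=s["eef_pos"];print(s["t"],p,s["force"])
E
```

```text
[0 0] 22.3583 [ 553.75 -162.65  135.74] False [ 553.42 -162.59  117.63] [-1.92 -0.15 -2.47] [-0.09  0.36  0.02]
22.3583 [ 553.42 -162.59  117.63] [-1.92 -0.15 -2.47]
```

Importing that file reran the insertion by mistake, but it went on again just as freely. Now press in steps.

```bash
python3 - <<'E'
from h import *
from plant import ctrl,sensors
np.set_printoptions(precision=2,suppress=True)
st=sensors.read_state
c=np.array([553.75,-162.6]);R=down(fyaw)
for z in np.arange(117,104,-1.):
    ctrl.move_l([*c,z],R,vel=15);ctrl.hold(.1)
    s=st();print(z,round(s["t"],2),s["eef_pos"],s["force"],s["wrist_torque"],round(s["grip_width"],2),flush=True)
    if s["force"][2]>16: break
E
```

```text
117.0 22.71 [ 553.47 -162.58  116.89] [-2.76 -0.33 -0.65] [-0.07  0.52 -0.03] 9.75
116.0 23.06 [ 553.54 -162.59  116.06] [-4.92 -0.37  0.64] [-0.01  0.81 -0.01] 9.93
115.0 23.41 [ 553.59 -162.62  115.02] [-5.31 -0.58  2.29] [-0.04  0.96 -0.01] 10.14
114.0 23.76 [ 553.6  -162.6   114.18] [-5.38 -0.49  4.28] [0.   0.99 0.01] 10.01
113.0 24.11 [ 553.62 -162.59  113.37] [-5.31 -0.15  4.86] [-0.02  1.11  0.02] 9.8
112.0 24.46 [ 553.62 -162.6   112.58] [-5.68 -0.02  5.64] [0.04 1.25 0.  ] 9.92
111.0 24.81 [ 553.62 -162.6   111.78] [-6.93  1.58  6.42] [ 0.11  1.25 -0.03] 9.81
110.0 25.16 [ 553.69 -162.63  111.03] [-6.41  0.76  7.53] [0.17 1.37 0.02] 9.97
109.0 25.51 [ 553.71 -162.65  110.46] [-7.77  0.38  8.68] [ 0.16  1.49 -0.04] 10.12
108.0 25.86 [ 553.78 -162.67  110.36] [-10.78   2.08  13.31] [ 0.29  1.86 -0.03] 10.2
107.0 26.21 [ 553.89 -162.72  110.25] [-10.92   2.98  17.86] [ 0.46  2.13 -0.03] 10.28
```

Stiff stop reached at TCP ≈110.4, matching 5 mm of travel. There is an 11 N side load in −x, so I'll relieve it a little and take a check picture.

```bash
python3 - <<'E'
from h import *
from plant import ctrl,sensors,optics
np.set_printoptions(precision=2,suppress=True)
st=sensors.read_state
for dx in (-.7,-1.4,-2.1):
    ctrl.move_l([553.75+dx,-162.6,107.3],down(fyaw),vel=10);ctrl.hold(.3)
    s=st();print(dx,round(s["t"],2),s["eef_pos"],s["force"],s["wrist_torque"])
    if s["force"][0]>-4: break
ctrl.hold(.5);s=st();print(s["t"],s["eef_pos"],s["force"],s["grasp_force"])
p,d=optics.grab_frame("scene");np.savez("scene3.npz",p=p,d=d)
a,b=p[185:265,205:305,::-1],p[140:220,395:495,::-1]
cv2.imwrite("pics/k2.png",cv2.convertScaleAbs(cv2.resize(np.hstack([a,b]),None,fx=4,fy=4,interpolation=2),alpha=1.6))
E
```

```text
-0.7 26.76 [ 553.73 -162.7   110.31] [-8.71  2.34 15.69] [ 0.39  1.79 -0.01]
-1.4 27.31 [ 553.6  -162.71  110.34] [-6.88  1.35 14.93] [0.4  1.51 0.03]
-2.1 27.86 [ 553.45 -162.72  110.36] [-5.71  1.77 13.82] [ 0.45  1.22 -0.01]
28.3583 [ 553.43 -162.72  110.34] [-6.85  3.51 13.  ] 81.5499472618103
```

View pics/k2.png

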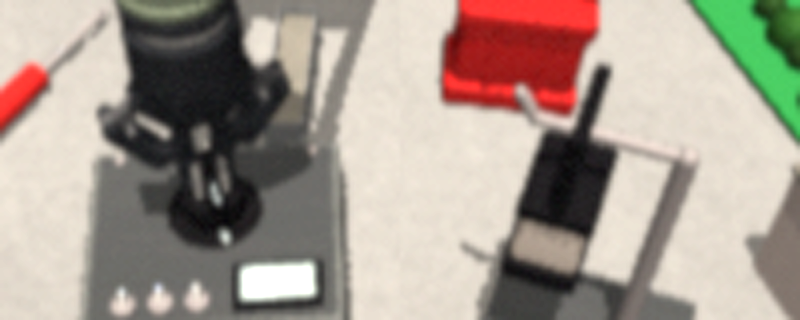

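Knob seated, pointer in line with the index (crop (217,195)→(224,237)), travel and force profile match the spring and its stop; lamp hangs square on the hook. Handing in.

```bash
python3 -c "
from plant import ctrl
print(ctrl.finish_job())"
```

```text
the job is handed in; nothing more can be done
None
```

I handed the job in at about 28 s of the 54 s: the lamp hangs free on the hook, and the gripper still holds the knob flat to flat on the shaft, pressed to its stop with about 13 N; `finish_job()` gave no verdict, so success is unconfirmed.

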